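# Open the iris of the inspection light

### The arm

A 6-joint arm with a two-finger parallel gripper is mounted at the origin on the work surface. World frame = base frame: x ahead of the robot, y to its left, z up, the work surface at z = 0. Lengths are in m, angles in rad, forces in N, time in s.
With the tool pointing down it reaches from about 0.25 to 0.725 m from the base axis. Payload 9.7 kg.
Tool frame: the origin (TCP) lies at the very end of the fingers, on their centre line; the grasp point (between the pads) lies 19 mm behind it; z points along the fingers, y is the direction in which the jaws open and shut (so a half turn about z gives the same grasp; the last joint's range is limited). The gripper opens to 85 mm and grips with 20 to 120 N. Pads are 22 mm wide; open, the fingers measure 114 mm over their backs; the gripper's body (76 mm by 85 mm) begins 54 mm behind the grasp point. The pads swing forward as they close: fully open they stand 13 mm farther back than shut.
Start: joints at [-1.246, 0.087, 0.176, 1.66, 0, 1.571], TCP at [0.176, -0.521, 0.201] pointing down, gripper open.
Joint ranges: [-3.13, 3.13], [-0.85, 1.81], [-1.15, 1.24], [-2.2, 2.28], [-1.44, 1.52], [-3.14, 3.14]. Speed limits (rad/s): [2.22, 2.22, 2.57, 3.14, 3.14, 3.14].

### API

Orientations are given as a unit quaternion [w, x, y, z].
In Python, from rig import * gives the robot as it stands.
- The arm moves only by the tool servo_tool, never from a script. Its argument "commands" is a list of rows, each a list of 3 entries, a list of its own where there are three numbers: the shift along the world's x, y, z in m, then the turn, a rotation vector about the world's x, y, z in degrees, then the closure, from 0 (fully open) to 1 (shut). A call has 1 to 12 rows; each row is the pose to reach, as a shift and turn from the pose commanded when the call began; what a row does not reach only later rows make up. A row lasts 1/10 s, in which the tool goes at most 50 mm and 8.59 degrees, less where a joint would pass 70% of its speed; a pose out of reach is approached as far as the arm can. A call with a gripper value outside its range is refused whole. The fingers move at their own pace and stop on an object; "newtons" is the grip in N (left out, the last holds). Time passes only in rows, so rows that repeat a pose let the fingers close. It gives the time, the measured TCP pose, the force and the opening at its end, in the units of the state.
- get_obs(): the state, without advancing time (a new reading comes with each control period).
- snapshot(name): name is "scene" or "top" or "wrist"; returns (picture, depth): 420x560x3 uint8, red, green, blue; 420x560 float32, m along the optical axis (not along the pixel's ray), 0 where there is no reading.
- camera_params(name): a dict with "vertical_fov" (degrees; the focal length in pixels is half the picture's height over the tangent of half this angle, whatever the lens; pixels are square), "cx", "cy" (the principal point, pixels), "T" (4x4, takes a point from camera to world coordinates); the wrist camera has in their place "T_tool_cam" (4x4, takes a point from camera to tool coordinates, whose origin is the TCP and whose axes are the flange's). Camera axes: x right, y up, looking along -z (the intrinsics and any distortion apply to the point x, -y, -z); pixel columns grow to the right and rows downward; lengths in m; the calibration is good to about 2 mm. A picture is of the moment at which its call begins: read the wrist's pose just before it. camera_params takes no time and is no camera call.
- close_job(): hands the job in, once; it reports no verdict.
The state is a dict: "clock": time; "qpos": joint angles; "joint_velocities": joint speeds; "tau": joint torques, N m; "eef_pos": TCP position; "orientation": TCP orientation; "contact_force": force on the tool from outside, world axes, zero at the start; "ft_torque": the same for the moment, N m; "width": finger opening in m.
Only numpy, scipy, OpenCV 4.12 (cv2) and the standard library are available. Lean on these libraries where they do the work, as an engineer would, in place of code of your own. Each camera call takes 0.05 s, during which the arm holds its last target.

### The job

Lift the red dust cap off the inspection light and set it down gently, knob up, in the white tray. Then, by its orange tab, turn the slim blue iris ring anticlockwise (seen from above) until you feel it come up against its open stop, and leave it there: do not force it past the stop, and do not touch the fixed rings above and below it or disturb the other things on the bench.

Things in the scene. Friction and masses are not known exactly. Their poses are not given: they have to be found in the camera images.
- light: Inspection light: white base box 170 x 140 mm, 60 mm high, fixed to the bench, with an upright round barrel in the middle of its top: from below, a fixed black lower ring, the slim blue iris ring, and the fixed black-and-silver top ring with the lens. Origin: centre of its underside, on the barrel's axis; z up. Its yaw does not tell where the iris ring stands or stops.
- axis (a point): Point on the barrel's vertical axis, 88 mm up, at mid-height of the blue iris ring (62 mm across, 8 mm thick), which turns about it ('iris' in the rules) with 0.12 N m of friction (about 2 N at the tab). It starts 0.85 to 1.35 rad short of its unmarked open stop. The stop is springy: past it the tab's resistance climbs by about 3 N per mm; over 13 N strains (twists) the barrel.
- tab (a point): Centre of the orange tab at the end of the blue ring's arm, 54 mm from the barrel's axis. 18 mm long radially (inner face 13 mm clear of the fixed rings), 10 mm wide tangentially, 26 mm high, 84 to 110 mm above the bench; free space beneath down to the base at 60 mm. Its x points radially outwards, y tangentially the way it moves towards open (anticlockwise from above), z up.
- lower_ring: Fixed black ring below the blue ring: 64 mm across, from 61 to 83 mm above the bench. Not to be touched. Origin on the axis at bench level.
- top_ring: Fixed ring above the blue ring: black flange 64 mm across up to 99.5 mm, then silver, 52 mm across, up to 108 mm above the bench. Not to be touched. Origin on the axis at bench level.
- cap_knob (a point): Centre of the black knob on the red dust cap, z up. Knob: upright cylinder 20 mm across, 24 mm high (12 mm below to 12 mm above this point). Below it a disc 62 mm across; the lip's lower edge lies 23 mm below this point. The cap sits loosely over the silver top of the barrel (2 mm of play, lip 6 mm deep) and weighs 40 to 60 g.
- cap: The whole red dust cap; origin at the centre of its lip's lower edge, 23 mm below the knob's centre.
- tray: White square open tray, 140 x 140 mm outside, 22 mm high, walls and floor about 4 to 5 mm thick, fixed. Origin: centre of its underside; x and y along its sides.
- rack: Bystander: blue test-tube rack with tubes, 84 x 140 mm, tubes up to 96 mm high. Origin at the centre of its underside.
- pump: Bystander: pale blue pump bottle, 64 mm across, 153 mm high. Origin at the centre of its underside.
- jar: Bystander: amber jar, 60 mm across, 75 mm high. Origin at the centre of its underside.
Not all that is in view belongs to the job. Of the things that look like the tray, take the one that is farthest to the robot's right at the start.

How it is judged:
On the way, in this order (a step that is already met when the one before it is completed fails the run):
1. the cap lies knob up in the tray, released (x of cap_knob in the frame of tray between -0.045 and 0.045 m and y of cap_knob in the frame of tray between -0.045 and 0.045 m and z of cap_knob in the frame of tray below 0.031 m and angle between cap_knob's own z axis and vertical below 0.1 rad and contact force between cap and the fingers below 0.05 N), for 0.2 s.
2. the iris ring is against its open stop (value of joint iris above 1.4 rad), for 0.2 s.
At the end, for the whole second after the job is handed in: The cap rests knob up (within 0.1 rad) in the tray with its centre within 45 mm of the tray's centre along each side, released and at rest; the blue ring rests within 0.05 rad of its open stop (all of step 1 and value of joint iris above 1.4 rad and velocity of joint iris below 0.05 rad/s and linear speed of cap below 0.02 m/s); the robot touches nothing.
It fails at once if the barrel is strained: the ring is forced against a stop (more than about 13 N at the tab) (value of joint barrel above 0.09 rad or value of joint barrel below -0.09 rad).
It fails at once if a fixed ring is touched by the robot (more than 1 N) (contact force between any of the fingers, the arm and lower_ring above 1 N or contact force between any of the fingers, the arm and top_ring above 1 N).
It fails at once if the cap is dropped or thrown into the tray (faster than 0.6 m/s as it arrives) (horizontal distance between cap_knob and tray below 0.09 m and z of cap_knob in the frame of tray below 0.05 m and linear speed of cap above 0.6 m/s).
It fails at once if a bystander is moved more than 15 mm (distance of any of rack, pump, jar from where it was at the start of the episode above 0.015 m).
It also fails if it takes over 72 s, if anything falls off the work surface, if the arm or the gripper's body presses on something with over 40 N, if the wrist force passes 120 N, or if a joint passes its speed limit or range.

## Working session

There is one attempt and no reset: what is moved stays moved. The work goes in short steps, Python scripts to look and compute and a tool call to move; the robot and the scene stay as the last step left them, time stands still between calls to the robot, and variables do not carry over. Pictures are saved under pics/ and viewed, and the job is handed in when it is done.

Besides the shell and the picture viewer there is one more tool, called as name(argument=value, ...), one argument or row to a line, values as JSON. servo_tool: Moves the arm, as the interface text tells. Its arguments: {"type":"object","properties":{"commands":{"type":"array"},"newtons":{"type":"number"}},"required":["commands"]}

```bash
mkdir -p pics; ls; cat > h.py <<'E'
from rig import *
import numpy as np, cv2
def save(n,p): cv2.imwrite('pics/'+n+'.png',p[:,:,::-1])
E
python3 - <<'E'
from h import *
for n in ['scene','top','wrist']:
    o=get_obs(); p,d=snapshot(n); c=camera_params(n); save(n+'0',p); np.savez(n+'0',p=p,d=d); print(n,c)
print(o)
E
```

```text
pics
scene {'vertical_fov': 51.591716364277914, 'cx': 281.45030225691204, 'cy': 210.17446315403808, 'T': array([[-0.58615846, -0.59652011,  0.54825361,  1.22990021],
       [ 0.80994367, -0.44833571,  0.37813534,  0.56257925],
       [ 0.02023634,  0.66570177,  0.74594346,  1.13180346],
       [ 0.        ,  0.        ,  0.        ,  1.        ]])}
top {'vertical_fov': 50.32791837715192, 'cx': 283.78544600447304, 'cy': 212.16224841586532, 'T': array([[ 0.01795756,  0.99740178, -0.06976548,  0.39093095],
       [-0.99983278,  0.01815482,  0.00219443,  0.04992101],
       [ 0.00345531,  0.06971441,  0.99756101,  1.33435951],
       [ 0.        ,  0.        ,  0.        ,  1.        ]])}
wrist {'vertical_fov': 69.7178964402674, 'cx': 281.0766244364322, 'cy': 211.39361541871904, 'T_tool_cam': array([[ 4.24696561e-04,  9.46721456e-01,  3.22053263e-01,
         8.27968587e-02],
       [ 9.99999854e-01, -5.10136649e-04,  1.80904276e-04,
         1.57288604e-03],
       [ 3.35557132e-04,  3.22053139e-01, -9.46721534e-01,
        -1.72619531e-01],
       [ 0.00000000e+00,  0.00000000e+00,  0.00000000e+00,
         1.00000000e+00]])}
{'clock': 0.1, 'qpos': array([-1.24599638e+00,  8.73682840e-02,  1.75223533e-01,  1.65981547e+00,
       -6.14054646e-06,  1.57082368e+00]), 'joint_velocities': array([ 7.64592799e-05, -1.91407495e-03,  1.87386049e-03,  1.48475174e-03,
        1.57925472e-03,  7.89831580e-04]), 'tau': array([ 8.21184699e-05, -5.21563697e+01,  4.65653479e+01,  1.61310862e-02,
        9.39178130e-05,  1.35433339e-05]), 'eef_pos': array([ 0.17543492, -0.52100962,  0.20007944]), 'orientation': array([-5.73791155e-04,  9.86844125e-01,  1.61673544e-01, -9.71308812e-05]), 'contact_force': array([-0.07712219,  0.25701053, -0.18664986]), 'ft_torque': array([-0.00242728, -0.01386119, -0.01130459]), 'width': 0.08507280987209224}
```

View pics/top0.png

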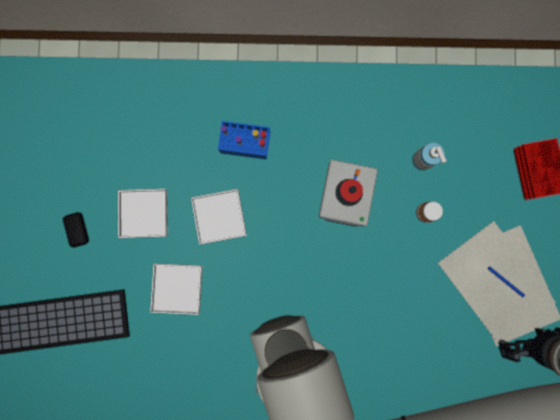

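View pics/scene0.png

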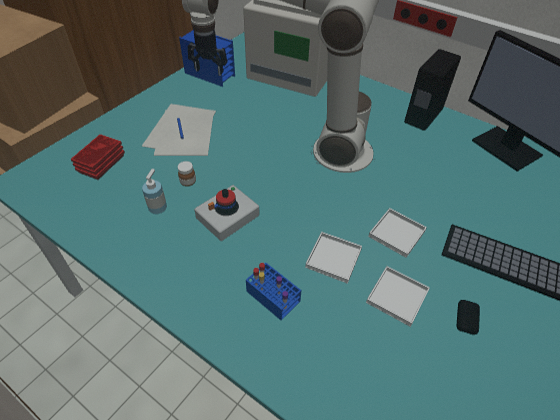

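Top view: three tray-like things, at (143,213), (219,216) and (176,289). Image right is −y, the robot's right, so (219,216) fits. The light is at (348,193). Next I'll measure them and enlarge crops.

```bash
cat >> h.py <<'E'
def K(n,c=None):
    c=c or camera_params(n); f=210/np.tan(np.radians(c['vertical_fov']/2)); return f,c['cx'],c['cy']
def Tof(n,o=None):
    c=camera_params(n)
    if n!='wrist': return c['T']
    from scipy.spatial.transform import Rotation as R
    q=o['orientation']; T=np.eye(4); T[:3,:3]=R.from_quat([q[1],q[2],q[3],q[0]]).as_matrix(); T[:3,3]=o['eef_pos']
    return T@c['T_tool_cam']
def ray(n,u,v,z,o=None):
    f,cx,cy=K(n); T=Tof(n,o); d=T[:3,:3]@np.array([(u-cx)/f,-(v-cy)/f,-1]); p=T[:3,3]
    return p+d*(z-p[2])/d[2]
def pts(n,d,o=None):
    f,cx,cy=K(n); T=Tof(n,o); v,u=np.mgrid[:420,:560]
    P=np.stack([(u-cx)/f*d,-(v-cy)/f*d,-d],-1); return P@T[:3,:3].T+T[:3,3]
def proj(n,P,o=None):
    f,cx,cy=K(n); q=np.linalg.inv(Tof(n,o))@np.append(P,1); return cx+f*q[0]/-q[2], cy-f*q[1]/-q[2]
E
python3 - <<'E'
from h import *
z=np.load('top0.npz'); p,d=z['p'],z['d']; P=pts('top',d)
hsv=cv2.cvtColor(p,cv2.COLOR_RGB2HSV)
m=((hsv[...,1]<70)&(hsv[...,2]>110)).astype(np.uint8)
cs,_=cv2.findContours(m,0,2)
for c in cs:
    if cv2.contourArea(c)<500: continue
    r=cv2.minAreaRect(c); 
    if r[0][1]<80: continue
    for zz in (0.022,0.06):
        b=np.array([ray('top',u,v,zz) for u,v in cv2.boxPoints(r)])
        e=b[1]-b[0]; print(r, zz, b.mean(0).round(4), np.linalg.norm(e).round(3), np.linalg.norm(b[2]-b[1]).round(3), np.degrees(np.arctan2(e[1],e[0])).round(1))
def comp(mask,name,zz,amin=5):
    n,l,s,ce=cv2.connectedComponentsWithStats(mask.astype(np.uint8))
    for i in range(1,n):
        if s[i,4]>=amin: 
            print(name,s[i,:5],ce[i].round(1),ray('top',*ce[i],zz).round(4), np.median(P[l==i],0).round(4))
roi=np.zeros(m.shape,bool); roi[150:235,310:390]=1
H,S,V=hsv[...,0],hsv[...,1],hsv[...,2]
comp(roi&(S>130)&(V>60)&((H<5)|(H>172)),'red',0.11)
comp(roi&(S>130)&(V>60)&(H>=5)&(H<18),'or',0.11,2)
comp(roi&(V<50),'blk',0.14,5)
comp((S>100)&(H>100)&(H<130)&(V>60),'blue',0.05,20)
for (u,v) in [(350,190),(350,192),(335,200),(219,216),(430,158),(431,211)]: print(u,v,P[v,u].round(4))
save('crop_l',cv2.resize(p[140:240,300:400],None,fx=6,fy=6,interpolation=2))
save('crop_t',cv2.resize(p[170:330,100:270],None,fx=3.6,fy=3.6,interpolation=2))
E
```

```text
((300.653564453125, 400.09014892578125), (59.4442024230957, 79.4091796875), 75.41107940673828) 0.022 [-0.0546 -0.011   0.022 ] 0.228 0.166 -74.7
((300.653564453125, 400.09014892578125), (59.4442024230957, 79.4091796875), 75.41107940673828) 0.06 [-0.0417 -0.0092  0.06  ] 0.221 0.161 -74.7
((175.84039306640625, 288.6920471191406), (50.087432861328125, 49.63799285888672), 2.8624050617218018) 0.022 [0.2544 0.3567 0.022 ] 0.143 0.146 -0.7
((175.84039306640625, 288.6920471191406), (50.087432861328125, 49.63799285888672), 2.8624050617218018) 0.06 [0.2583 0.3478 0.06  ] 0.139 0.142 -0.7
((506.74591064453125, 283.73077392578125), (118.45934295654297, 88.87290954589844), 54.668670654296875) 0.022 [ 0.2867 -0.6064  0.022 ] 0.265 0.34 -54.3
((506.74591064453125, 283.73077392578125), (118.45934295654297, 88.87290954589844), 54.668670654296875) 0.06 [ 0.2897 -0.5874  0.06  ] 0.257 0.33 -54.3
((218.14715576171875, 216.284912109375), (48.52931213378906, 48.959320068359375), 79.3803482055664) 0.022 [0.4673 0.2397 0.022 ] 0.144 0.143 -78.2
((218.14715576171875, 216.284912109375), (48.52931213378906, 4
[... 729 characters left out ...]
1357  0.11  ] [ 0.5379 -0.1338  0.113 ]
or [356 169   4   6  17] [357.4 171.8] [ 0.5922 -0.1541  0.11  ] [ 0.5922 -0.1537  0.1104]
blk [337 184  19  21  71] [342.  196.9] [ 0.5183 -0.1083  0.14  ] [ 0.5207 -0.1126  0.0661]
blk [350 187   6   5  23] [352.2 189.1] [ 0.54   -0.1355  0.14  ] [ 0.5406 -0.1359  0.137 ]
blue [ 218  121   52   38 1415] [242.7 139.8] [0.6898 0.1704 0.05  ] [0.69   0.1704 0.0568]
blue [489 267  35  30 132] [506.  281.6] [ 0.2937 -0.5906  0.05  ] [ 0.2912 -0.6079  0.0151]
350 190 [ 0.5382 -0.1306  0.1336]
350 192 [ 0.5326 -0.1304  0.1355]
335 200 [ 0.5173 -0.0985  0.0637]
219 216 [0.4689 0.2397 0.0048]
430 158 [ 0.6354 -0.357   0.1051]
431 211 [ 0.49   -0.3696  0.0732]
```

View pics/crop_l.png

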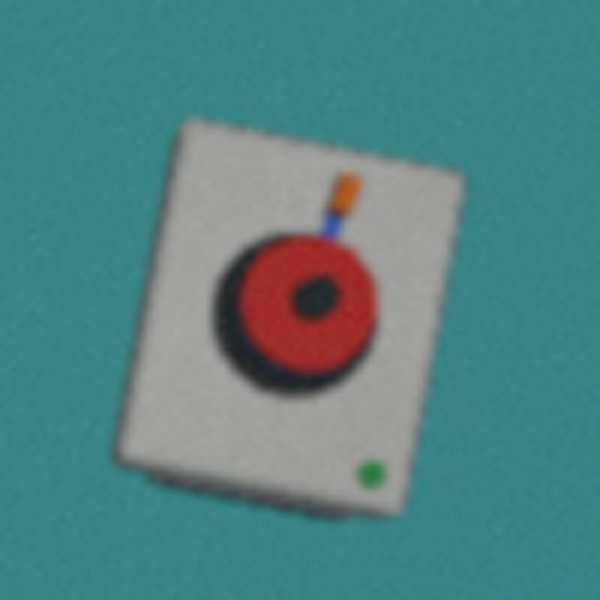

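View pics/crop_t.png

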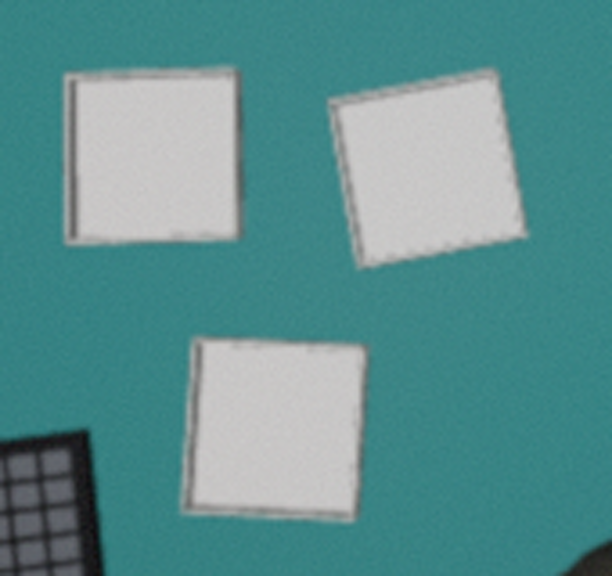

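```bash
python3 - <<'E'
from h import *
z=np.load('scene0.npz'); p,d=z['p'],z['d']
save('crop_s',cv2.resize(p[160:250,180:280],None,fx=6,fy=6,interpolation=2))
hsv=cv2.cvtColor(p,cv2.COLOR_RGB2HSV); H,S,V=hsv[...,0],hsv[...,1],hsv[...,2]
P=pts('scene',d)
roi=np.zeros(H.shape,bool); roi[170:240,190:270]=1
for nm,m in [('or',roi&(S>130)&(V>60)&(H>=5)&(H<18)),('red',roi&(S>130)&(V>60)&((H<5)|(H>172)))]:
    n,l,s,ce=cv2.connectedComponentsWithStats(m.astype(np.uint8))
    for i in range(1,n): print(nm,s[i],ce[i].round(1),np.median(P[l==i],0).round(4),P[l==i].min(0).round(3),P[l==i].max(0).round(3))
E
```

```text
or [193 172   1   1   1] [193. 172.] [ 0.4744 -0.3516  0.0463] [ 0.474 -0.352  0.046] [ 0.474 -0.352  0.046]
or [208 202   6   8  28] [210.8 205.5] [ 0.5936 -0.1501  0.1055] [ 0.583 -0.157  0.091] [ 0.602 -0.146  0.111]
red [216 190  19  15 178] [225.2 197.6] [ 0.5478 -0.128   0.1122] [ 0.509 -0.165  0.102] [ 0.573 -0.104  0.118]
```

Tray confirmed as the one at top-view (219,216): centre about (0.467, 0.240), against y = 0.357 and 0.464 for the other two, and 143 mm square by measurement. The cap is at about (0.540, −0.1355). The tab is at about (0.591, −0.153), radius 54 mm, bearing −19°. Now moving above the light.

servo_tool(
  commands=[
    [[0.09, 0.1, 0.05], [0, 0, 30], 0],
    [[0.18, 0.2, 0.05], [0, 0, 60], 0],
    [[0.28, 0.3, 0.05], [0, 0, 80], 0],
    [[0.364, 0.385, 0.05], [0, 0, 100], 0],
    [[0.364, 0.385, 0.05], [0, 0, 120], 0],
    [[0.364, 0.385, 0.05], [0, 0, 120], 0],
    [[0.364, 0.385, 0.05], [0, 0, 120], 0],
    [[0.364, 0.385, 0.05], [0, 0, 120], 0],
    [[0.364, 0.385, 0.05], [0, 0, 120], 0],
    [[0.364, 0.385, 0.05], [0, 0, 120], 0],
    [[0.364, 0.385, 0.05], [0, 0, 120], 0],
    [[0.364, 0.385, 0.05], [0, 0, 120], 0],
  ],
)

```text
clock: 1.35
eef_pos: [0.5417, -0.133, 0.2495]
orientation: [-0.001, 0.482, 0.876, 0.0]
contact_force: [0.4, 0.2, -0.2]
width: 0.0853
```

servo_tool(
  commands=[
    [[0, 0, 0], [0, 0, 0], 0],
    [[0, 0, 0], [0, 0, 0], 0],
  ],
)

```text
clock: 1.55
eef_pos: [0.5393, -0.1364, 0.2505]
orientation: [-0.0, 0.489, 0.872, -0.0]
contact_force: [0.0, 0.6, -0.8]
width: 0.0853
```

```bash
python3 - <<'E'
from h import *
o=get_obs(); p,d=snapshot('wrist'); save('wrist1',p); np.savez('wrist1',p=p,d=d); import pickle; pickle.dump(o,open('o1.pkl','wb'))
print(o['clock'],o['qpos'].round(3),o['eef_pos'].round(4),o['orientation'].round(4))
P=pts('wrist',d,o)
hsv=cv2.cvtColor(p,cv2.COLOR_RGB2HSV); H,S,V=hsv[...,0],hsv[...,1],hsv[...,2]
for nm,m in [('or',(S>130)&(V>60)&(H>=5)&(H<18)),('red',(S>130)&(V>60)&((H<5)|(H>172))),('blk',V<45)]:
    n,l,s,ce=cv2.connectedComponentsWithStats(m.astype(np.uint8))
    for i in range(1,n):
        if s[i,4]>150: print(nm,s[i],ce[i].round(1),[ray('wrist',*ce[i],z,o)[:2].round(4) for z in (.11,.113,.137)],np.median(P[l==i],0).round(4))
E
```

```text
1.55 [-0.248  0.129  0.319  1.762 -0.     0.774] [ 0.5393 -0.1364  0.2505] [-2.000e-04  4.888e-01  8.724e-01 -1.000e-04]
or [306 216  14  18 152] [312.1 224.6] [array([ 0.5894, -0.1531]), array([ 0.5885, -0.1523]), array([ 0.5814, -0.1457])] [ 0.5898 -0.1537  0.109 ]
red [514  34  31  20 416] [529.3  44.5] [array([0.6621, 0.1006]), array([0.6606, 0.099 ]), array([0.6478, 0.0861])] [0.6712 0.1099 0.0947]
red [529  51  31  19 416] [544.2  60.7] [array([0.6842, 0.0982]), array([0.6824, 0.0966]), array([0.668 , 0.0839])] [0.6946 0.1075 0.0944]
red [ 253  162   59   57 2241] [281.7 188.9] [array([ 0.5391, -0.1359]), array([ 0.5387, -0.1352]), array([ 0.5354, -0.13  ])] [ 0.5372 -0.1334  0.1124]
blk [    0   271   560   149 35396] [278.2 375.3] [array([ 0.6701, -0.3584]), array([ 0.6684, -0.3556]), array([ 0.6551, -0.3333])] [ 0.532  -0.1289  0.3584]
```

View pics/wrist1.png

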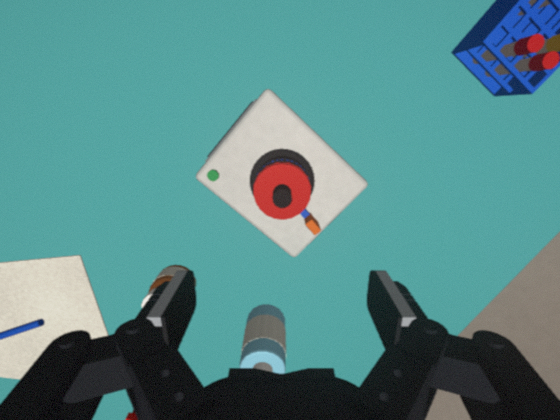

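Wrist view: red disc at (282,189) and orange tab at (312,225), which agree with the top view to about 1 mm. The TCP is over the axis, so I'll descend onto the knob.

servo_tool(
  commands=[
    [[0, 0, -0.03], [0, 0, 0], 0.3],
    [[0, 0.0005, -0.06], [0, 0, 0], 0.4],
    [[0, 0.0005, -0.09], [0, 0, 0], 0.4],
    [[0, 0.0005, -0.11], [0, 0, 0], 0.4],
    [[0, 0.0005, -0.125], [0, 0, 0], 0.4],
    [[0, 0.0005, -0.132], [0, 0, 0], 0.4],
    [[0, 0.0005, -0.132], [0, 0, 0], 0.4],
    [[0, 0.0005, -0.132], [0, 0, 0], 0.4],
  ],
  newtons=20,
)

```text
clock: 2.4
eef_pos: [0.5399, -0.136, 0.1198]
orientation: [0.001, 0.487, 0.873, 0.0]
contact_force: [0.7, -0.6, -0.2]
width: 0.0515
```

```bash
python3 - <<'E'
from h import *
o=get_obs(); p,d=snapshot('wrist'); save('wrist2',p)
print(o['clock'],o['qpos'].round(3),o['eef_pos'].round(4),o['orientation'].round(4),o['width'],o['contact_force'])
E
```

```text
2.4 [-0.247  0.086  0.019  1.502  0.     0.771] [ 0.5399 -0.136   0.1198] [7.000e-04 4.871e-01 8.733e-01 2.000e-04] 0.05154869469443323 [ 0.66296914 -0.60579696 -0.17095066]
```

View pics/wrist2.png

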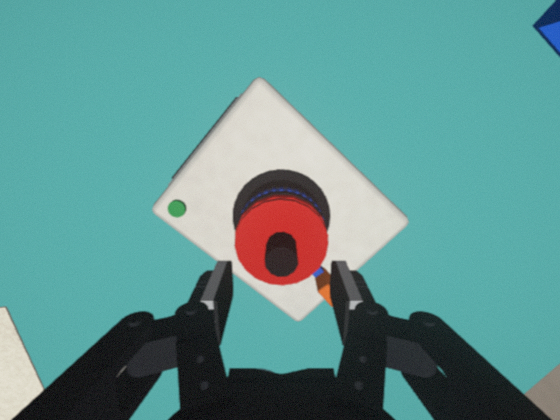

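The jaws (224 and 346) straddle the knob at (282,255), midline about right. Closing, then lifting.

servo_tool(
  commands=[
    [[0, 0, -0.001], [0, 0, 0], 0.6],
    [[0, 0, -0.001], [0, 0, 0], 0.8],
    [[0, 0, -0.001], [0, 0, 0], 1],
    [[0, 0, -0.001], [0, 0, 0], 1],
    [[0, 0, -0.001], [0, 0, 0], 1],
    [[0, 0, -0.001], [0, 0, 0], 1],
    [[0, 0, -0.001], [0, 0, 0], 1],
  ],
  newtons=25,
)

```text
clock: 3.15
eef_pos: [0.5395, -0.1357, 0.1177]
orientation: [-0.0, 0.487, 0.874, 0.0]
contact_force: [-0.3, 0.1, -0.1]
width: 0.0003
```

servo_tool(
  commands=[
    [[0, 0, 0.003], [0, 0, 0], 1],
    [[0, 0, 0.007], [0, 0, 0], 1],
    [[0, 0, 0.012], [0, 0, 0], 1],
    [[0, 0, 0.018], [0, 0, 0], 1],
    [[0, 0, 0.03], [0, 0, 0], 1],
    [[0, 0, 0.05], [0, 0, 0], 1],
    [[0, 0, 0.075], [0, 0, 0], 1],
    [[0, 0, 0.1], [0, 0, 0], 1],
    [[0, 0, 0.1], [0, 0, 0], 1],
    [[0, 0, 0.1], [0, 0, 0], 1],
  ],
)

```text
clock: 4.15
eef_pos: [0.5399, -0.1358, 0.2187]
orientation: [0.001, 0.487, 0.874, 0.0]
contact_force: [0.0, 1.2, -0.1]
width: -0.0001
```

```bash
python3 - <<'E'
from h import *
o=get_obs(); p,d=snapshot('wrist'); save('wrist3',p)
print(o['clock'],o['qpos'].round(3),o['eef_pos'].round(4),o['width'],o['contact_force'])
E
```

```text
4.15 [-0.246  0.109  0.235  1.695 -0.     0.77 ] [ 0.5399 -0.1358  0.2187] -0.0001332099446128383 [ 0.04330237  1.21401191 -0.0978221 ]
```

View pics/wrist3.png

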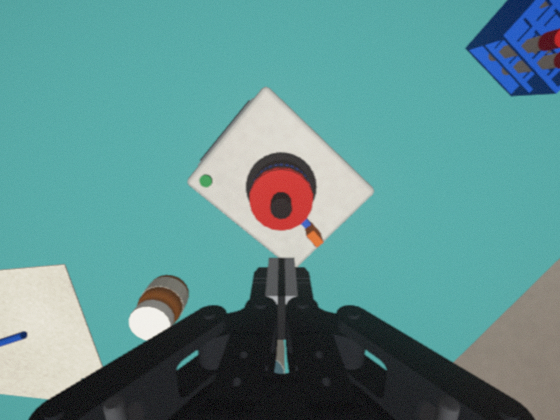

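The gripper closed on nothing (width 0) and the cap is untouched. I'll measure from the depth where the fingertips really are relative to the reported TCP.

```bash
python3 - <<'E'
from h import *
o=get_obs(); p,d=snapshot('wrist'); print(o['eef_pos'],o['orientation'])
c=camera_params('wrist'); T=c['T_tool_cam']; f,cx,cy=K('wrist'); v,u=np.mgrid[:420,:560]
Q=np.stack([(u-cx)/f*d,-(v-cy)/f*d,-d],-1)@T[:3,:3].T+T[:3,3]
print('tcp px',proj('wrist',o['eef_pos'],o))
for r in range(250,420,8): print(r,[ (Q[r,x]*1000).round(0).tolist() for x in (272,281,290)],d[r,281])
t,_=snapshot('scene'); save('scene1',t); save('scene1c',cv2.resize(t[100:250,150:320],None,fx=4,fy=4))
pp,_=snapshot('top'); save('top1c',cv2.resize(pp[100:300,280:460],None,fx=3,fy=3))
E
```

```text
[ 0.53955015 -0.13575448  0.21763576] [ 8.19672499e-06  4.86772984e-01  8.73528512e-01 -5.49118308e-06]
tcp px (np.float64(281.8303345335306), np.float64(245.73628289819243))
250 [[-81.0, -11.0, 159.0], [-81.0, -1.0, 159.0], [-81.0, 10.0, 159.0]] 0.3662762
258 [[9.0, -5.0, -34.0], [10.0, -1.0, -35.0], [10.0, 4.0, -35.0]] 0.1535359
266 [[9.0, -5.0, -43.0], [10.0, -1.0, -43.0], [10.0, 4.0, -44.0]] 0.14539059
274 [[10.0, -5.0, -51.0], [9.0, -1.0, -50.0], [10.0, 4.0, -51.0]] 0.13972302
282 [[10.0, -4.0, -58.0], [10.0, -1.0, -58.0], [9.0, 3.0, -57.0]] 0.13181661
290 [[9.0, -4.0, -63.0], [10.0, -1.0, -64.0], [10.0, 3.0, -64.0]] 0.12613705
298 [[9.0, -4.0, -68.0], [8.0, -1.0, -68.0], [8.0, 3.0, -67.0]] 0.12291022
306 [[10.0, -4.0, -75.0], [5.0, -1.0, -68.0], [11.0, 3.0, -76.0]] 0.12406763
314 [[11.0, -4.0, -80.0], [81.0, -1.0, -173.0], [10.0, 3.0, -80.0]] 0.0
322 [[12.0, -4.0, -86.0], [-3.0, -1.0, -67.0], [11.0, 3.0, -85.0]] 0.12691173
330 [[11.0, -4.0, -90.0], [-8.0, -1.0, -67.0], [8.0, 3.0, -85.0]] 0.12905706
338 [[7.0, -4.0, -89.0], [-12.0, -1.0, -67.0], [-2.0, 3.0, -79.0]] 0.1301946
346 [[-6.0, -4.0, -79.0], [-236.0, -0.0, 170.0], [-6.0, 3.0, -78.0]] 0.42615935
354 [[-10.0, -4.0, -78.0], [-236.0, -0.0, 155.0], [-8.0, 3.0, -80.0]] 0.4119327
362 [[-9.0, -4.0, -83.0], [-236.0, -0.0, 142.0], [-9.0, 3.0, -84.0]] 0.39989546
370 [[-9.0, -4.0, -87.0], [-238.0, -0.0, 130.0], [-9.0, 3.0, -87.0]] 0.3892072
378 [[9.0, -3.0, -107.0], [10.0, -1.0, -107.0], [9.0, 2.0, -107.0]] 0.08472587
386 [[9.0, -3.0, -109.0], [9.0, -1.0, -109.0], [9.0, 2.0, -110.0]] 0.08380941
394 [[10.0, -3.0, -112.0], [9.0, -1.0, -111.0], [9.0, 2.0, -112.0]] 0.08128803
402 [[9.0, -3.0, -114.0], [10.0, -1.0, -115.0], [8.0, 2.0, -114.0]] 0.07752029
410 [[9.0, -3.0, -116.0], [10.0, -1.0, -117.0], [9.0, 2.0, -116.0]] 0.07609619
418 [[10.0, -3.0, -119.0], [9.0, -1.0, -118.0], [10.0, 2.0, -119.0]] 0.074718155
```

View pics/scene1c.png

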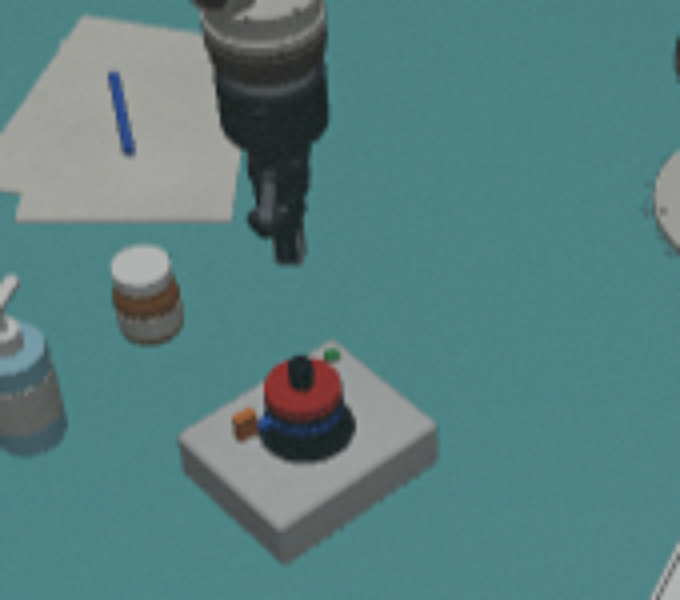

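Wrist depth puts the closed tips about 34 mm behind the reported TCP, which would explain the miss. Cross-checking from the scene camera.

```bash
python3 - <<'E'
from h import *
o=get_obs(); p,d=snapshot('scene'); P=pts('scene',d)
m=(np.hypot(P[...,0]-o['eef_pos'][0],P[...,1]-o['eef_pos'][1])<0.03)&(P[...,2]>0.16)&(d>0)
ys,xs=np.nonzero(m); i=np.argsort(P[...,2][m])[:12]
print(o['eef_pos']); print(np.c_[xs[i],ys[i]].tolist()); print(P[m][i].round(4)); print('tcp px',proj('scene',o['eef_pos']))
p,d=snapshot('scene'); save('scene2c',cv2.resize(p[130:180,190:250],None,fx=10,fy=10,interpolation=2))
E
```

```text
[ 0.53916299 -0.13564144  0.21684445]
[[221, 166], [225, 166], [222, 166], [220, 166], [224, 166], [223, 166], [224, 165], [226, 163], [225, 165], [226, 162], [219, 165], [218, 163]]
[[ 0.5444 -0.1347  0.2465]
 [ 0.5382 -0.1242  0.2478]
 [ 0.5442 -0.1307  0.2485]
 [ 0.5482 -0.1351  0.249 ]
 [ 0.5419 -0.1247  0.2501]
 [ 0.5437 -0.127   0.2503]
 [ 0.5397 -0.1264  0.2516]
 [ 0.5297 -0.1271  0.2521]
 [ 0.5392 -0.1228  0.2533]
 [ 0.5285 -0.128   0.2547]
 [ 0.5521 -0.1347  0.2561]
 [ 0.5477 -0.1424  0.2567]]
tcp px (np.float64(222.7135457810894), np.float64(172.14756780962279))
```

View pics/scene2c.png

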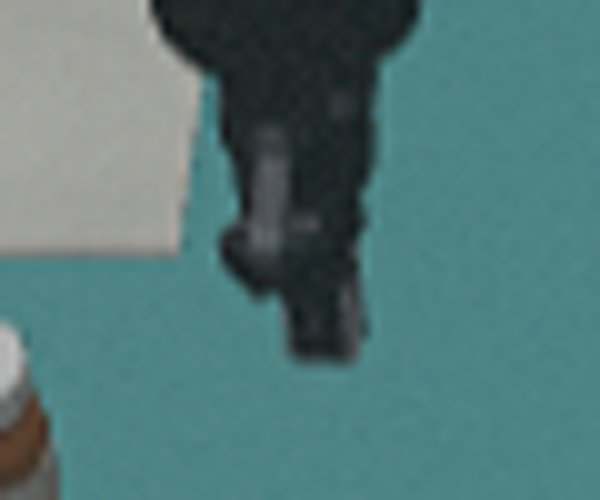

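Both cameras agree: the real fingertips are about 33 mm above the reported TCP, with negligible lateral offset. I'll correct z by that. Reported 0.089 gives tips at about 0.122, against the knob's 0.113 to 0.137.

servo_tool(
  commands=[
    [[0, 0, 0], [0, 0, 0], 0.4],
    [[0, 0, 0], [0, 0, 0], 0.4],
    [[0, 0, -0.03], [0, 0, 0], 0.4],
    [[0, 0, -0.06], [0, 0, 0], 0.4],
    [[0, 0, -0.085], [0, 0, 0], 0.4],
    [[0, 0, -0.105], [0, 0, 0], 0.4],
    [[0, 0, -0.115], [0, 0, 0], 0.4],
    [[0, 0, -0.122], [0, 0, 0], 0.4],
    [[0, 0, -0.128], [0, 0, 0], 0.4],
    [[0, 0, -0.128], [0, 0, 0], 0.4],
    [[0, 0, -0.128], [0, 0, 0], 0.4],
  ],
  newtons=25,
)

```text
clock: 5.55
eef_pos: [0.5399, -0.1358, 0.0904]
orientation: [0.0, 0.487, 0.874, 0.0]
contact_force: [-1.0, -0.2, -0.3]
width: 0.0511
```

```bash
python3 - <<'E'
from h import *
o=get_obs(); p,d=snapshot('wrist'); save('wrist4',p)
print(o['clock'],o['eef_pos'].round(4),o['width'],o['contact_force'])
E
```

```text
5.55 [ 0.5399 -0.1358  0.0904] 0.05108074780880755 [-1.00435674 -0.16823707 -0.26402886]
```

View pics/wrist4.png

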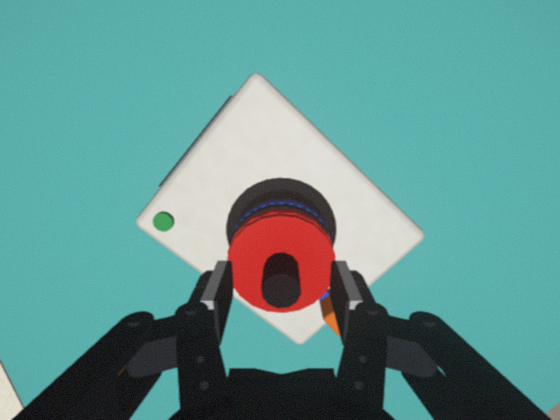

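The knob (282,280) now sits between the pad tips (225 and 343, rows 262–335), so I'll close and lift slightly.

servo_tool(
  commands=[
    [[0, 0, -0.001], [0, 0, 0], 0.55],
    [[0, 0, -0.001], [0, 0, 0], 0.7],
    [[0, 0, -0.001], [0, 0, 0], 0.85],
    [[0, 0, -0.001], [0, 0, 0], 1],
    [[0, 0, -0.001], [0, 0, 0], 1],
    [[0, 0, -0.001], [0, 0, 0], 1],
    [[0, 0, -0.001], [0, 0, 0], 1],
  ],
  newtons=25,
)

```text
clock: 6.3
eef_pos: [0.5397, -0.1358, 0.089]
orientation: [0.0, 0.487, 0.874, 0.0]
contact_force: [-0.1, 0.6, 2.9]
width: 0.0183
```

```bash
python3 - <<'E'
from h import *
o=get_obs(); p,d=snapshot('wrist'); save('wrist5',p)
print(o['clock'],o['eef_pos'].round(4),o['width'],o['contact_force'])
E
```

```text
6.3 [ 0.5397 -0.1358  0.089 ] 0.018287300623320776 [-0.0940443   0.61850529  2.92419582]
```

View pics/wrist5.png

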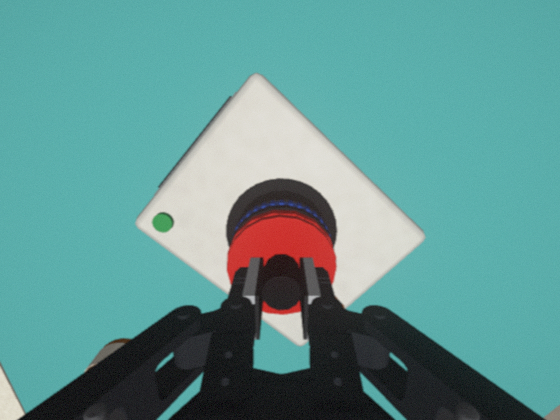

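The knob is held (width 18 mm). Lifting and carrying to the tray.

servo_tool(
  commands=[
    [[0, 0, 0.003], [0, 0, 0], 1],
    [[0, 0, 0.008], [0, 0, 0], 1],
    [[0, 0, 0.015], [0, 0, 0], 1],
    [[0, 0, 0.025], [0, 0, 0], 1],
    [[0, 0, 0.04], [0, 0, 0], 1],
    [[0, 0, 0.055], [0, 0, 0], 1],
    [[0, 0, 0.07], [0, 0, 0], 1],
    [[0, 0, 0.08], [0, 0, 0], 1],
    [[0, 0, 0.08], [0, 0, 0], 1],
  ],
)

```text
clock: 7.25
eef_pos: [0.5403, -0.1359, 0.1708]
orientation: [0.001, 0.487, 0.874, 0.0]
contact_force: [-0.6, 0.5, 0.2]
width: 0.0189
```

```bash
python3 - <<'E'
from h import *
o=get_obs(); p,d=snapshot('wrist'); save('wrist6',p)
print(o['clock'],o['eef_pos'].round(4),o['width'],o['contact_force'])
E
```

```text
7.25 [ 0.5403 -0.1359  0.1708] 0.01892258531901634 [-0.63471997  0.50794708  0.16586194]
```

View pics/wrist6.png

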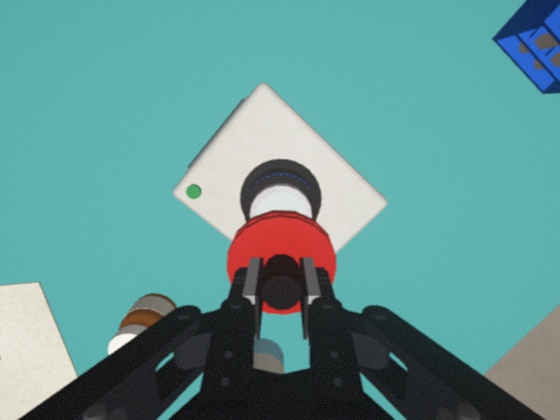

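The cap is off and held; the silver ring shows at (281,205). Moving over the tray.

servo_tool(
  commands=[
    [[-0.003, 0.012, 0], [0, 0, 0], 1],
    [[-0.009, 0.045, 0], [0, 0, 0], 1],
    [[-0.016, 0.085, 0], [0, 0, 0], 1],
    [[-0.024, 0.125, 0], [0, 0, 0], 1],
    [[-0.032, 0.165, 0], [0, 0, 0], 1],
    [[-0.04, 0.205, 0], [0, 0, 0], 1],
    [[-0.048, 0.245, 0], [0, 0, 0], 1],
    [[-0.056, 0.285, 0], [0, 0, 0], 1],
    [[-0.063, 0.325, 0], [0, 0, 0], 1],
    [[-0.069, 0.355, 0], [0, 0, 0], 1],
    [[-0.073, 0.37, 0], [0, 0, 0], 1],
    [[-0.073, 0.376, 0], [0, 0, 0], 1],
  ],
)

```text
clock: 8.5
eef_pos: [0.4654, 0.2415, 0.168]
orientation: [-0.0, 0.486, 0.874, -0.001]
contact_force: [0.4, -0.1, -0.9]
width: 0.0188
```

servo_tool(
  commands=[
    [[0, 0, -0.015], [0, 0, 0], 1],
    [[0, 0, -0.035], [0, 0, 0], 1],
    [[0, 0, -0.06], [0, 0, 0], 1],
    [[0, 0, -0.085], [0, 0, 0], 1],
    [[0, 0, -0.105], [0, 0, 0], 1],
    [[0, 0, -0.12], [0, 0, 0], 1],
    [[0, 0, -0.13], [0, 0, 0], 1],
    [[0, 0, -0.13], [0, 0, 0], 1],
    [[0, 0, -0.13], [0, 0, 0], 1],
  ],
)

```text
clock: 9.4
eef_pos: [0.4669, 0.2402, 0.0394]
orientation: [0.0, 0.487, 0.873, 0.0]
contact_force: [-0.0, 0.3, -0.9]
width: 0.019
```

```bash
python3 - <<'E'
from h import *
o=get_obs(); p,d=snapshot('wrist'); save('wrist7',p)
print(o['clock'],o['eef_pos'].round(4),o['width'],o['contact_force'],o['qpos'].round(2))
p,d=snapshot('scene'); save('scene3c',cv2.resize(p[180:300,260:430],None,fx=4,fy=4,interpolation=2))
E
```

```text
9.4 [0.4669 0.2402 0.0394] 0.018966415201992385 [-0.03593552  0.347856   -0.85067897] [ 0.48  0.03 -0.2   1.34 -0.    1.49]
```

View pics/wrist7.png

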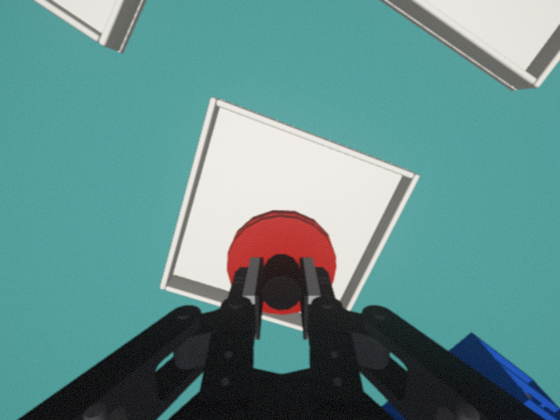

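View pics/scene3c.png

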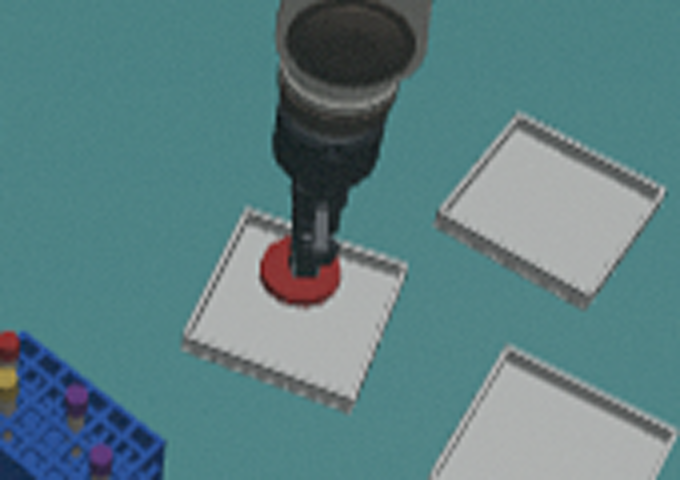

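Cap is above the right tray (wrist corners (214,100), (416,177), (163,288)). Its lip is about 47 mm above the floor. Lowering gently.

servo_tool(
  commands=[
    [[0, 0, -0.01], [0, 0, 0], 1],
    [[0, 0, -0.02], [0, 0, 0], 1],
    [[0, 0, -0.03], [0, 0, 0], 1],
    [[0, 0, -0.036], [0, 0, 0], 1],
    [[0, 0, -0.039], [0, 0, 0], 1],
    [[0, 0, -0.041], [0, 0, 0], 1],
    [[0, 0, -0.043], [0, 0, 0], 1],
    [[0, 0, -0.044], [0, 0, 0], 1],
    [[0, 0, -0.044], [0, 0, 0], 1],
  ],
)

```text
clock: 10.4
eef_pos: [0.4666, 0.2403, -0.0052]
orientation: [0.0, 0.487, 0.874, 0.0]
contact_force: [-0.7, 0.1, -0.2]
width: 0.0187
```

servo_tool(
  commands=[
    [[0, 0, -0.001], [0, 0, 0], 1],
    [[0, 0, -0.002], [0, 0, 0], 1],
    [[0, 0, -0.002], [0, 0, 0], 1],
  ],
)

```text
clock: 10.7
eef_pos: [0.4665, 0.2402, -0.0074]
orientation: [-0.0, 0.487, 0.874, -0.0]
contact_force: [-0.8, -1.3, -0.4]
width: 0.0188
```

servo_tool(
  commands=[
    [[0, 0, -0.001], [0, 0, 0], 1],
    [[0, 0, -0.001], [0, 0, 0], 1],
    [[0, 0, -0.001], [0, 0, 0], 1],
  ],
)

```text
clock: 11.0
eef_pos: [0.4665, 0.2402, -0.0084]
orientation: [-0.0, 0.487, 0.874, -0.0]
contact_force: [-0.6, 0.4, -1.1]
width: 0.0189
```

servo_tool(
  commands=[
    [[0, 0, -0.001], [0, 0, 0], 1],
    [[0, 0, -0.001], [0, 0, 0], 1],
    [[0, 0, -0.001], [0, 0, 0], 1],
  ],
)

```text
clock: 11.3
eef_pos: [0.4666, 0.2403, -0.009]
orientation: [0.0, 0.487, 0.874, 0.0]
contact_force: [-1.0, -0.9, 3.5]
width: 0.0188
```

```bash
python3 - <<'E'
from h import *
o=get_obs(); p,d=snapshot('wrist'); save('wrist8',p)
print(o['clock'],o['eef_pos'].round(4),o['width'],o['contact_force'])
p,d=snapshot('scene'); save('scene4c',cv2.resize(p[180:300,260:430],None,fx=4,fy=4,interpolation=2))
E
```

```text
11.3 [ 0.4666  0.2403 -0.009 ] 0.018821145341308635 [-0.98313415 -0.93418876  3.47045046]
```

View pics/scene4c.png

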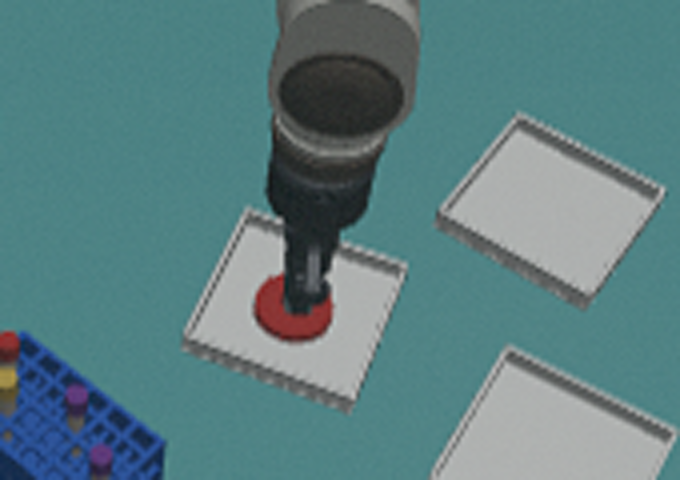

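Contact with the floor (+3.5 N up), and the cap is central in the tray. Opening partway and retreating straight up.

servo_tool(
  commands=[
    [[0, 0, 0.001], [0, 0, 0], 0.8],
    [[0, 0, 0.001], [0, 0, 0], 0.6],
    [[0, 0, 0.001], [0, 0, 0], 0.4],
    [[0, 0, 0.001], [0, 0, 0], 0.4],
    [[0, 0, 0.001], [0, 0, 0], 0.4],
    [[0, 0, 0.01], [0, 0, 0], 0.4],
    [[0, 0, 0.03], [0, 0, 0], 0.4],
    [[0, 0, 0.06], [0, 0, 0], 0.4],
    [[0, 0, 0.1], [0, 0, 0], 0.4],
    [[0, 0, 0.14], [0, 0, 0], 0.4],
    [[0, 0, 0.16], [0, 0, 0], 0.4],
    [[0, 0, 0.16], [0, 0, 0], 0.4],
  ],
)

```text
clock: 12.6
eef_pos: [0.4679, 0.2409, 0.1549]
orientation: [0.002, 0.487, 0.874, 0.002]
contact_force: [-0.0, 0.2, -0.3]
width: 0.0512
```

```bash
python3 - <<'E'
from h import *
o=get_obs(); p,d=snapshot('wrist'); save('wrist9',p); P=pts('wrist',d,o)
print(o['clock'],o['eef_pos'].round(4),o['width'],o['contact_force'],o['qpos'].round(2))
hsv=cv2.cvtColor(p,cv2.COLOR_RGB2HSV); H,S,V=hsv[...,0],hsv[...,1],hsv[...,2]
m=(S>130)&(V>60)&((H<5)|(H>172))
n,l,s,ce=cv2.connectedComponentsWithStats(m.astype(np.uint8))
for i in range(1,n):
    if s[i,4]>150: print(s[i],ce[i].round(1),ray('wrist',*ce[i],0.016,o).round(4),np.median(P[l==i],0).round(4),P[l==i].min(0).round(3),P[l==i].max(0).round(3))
E
```

```text
12.6 [0.4679 0.2409 0.1549] 0.051249512139452676 [-0.0249705   0.16499854 -0.28222525] [ 0.48  0.01  0.01  1.56 -0.    1.49]
[ 252  163   55   55 2055] [278.8 189.1] [0.4658 0.2404 0.016 ] [0.4645 0.2421 0.0144] [0.424 0.208 0.008] [0.497 0.309 0.327]
[382 393  25  27 337] [393.4 408.7] [0.7701 0.0538 0.016 ] [0.691  0.1158 0.093 ] [0.424 0.105 0.077] [0.702 0.309 0.327]
```

View pics/wrist9.png

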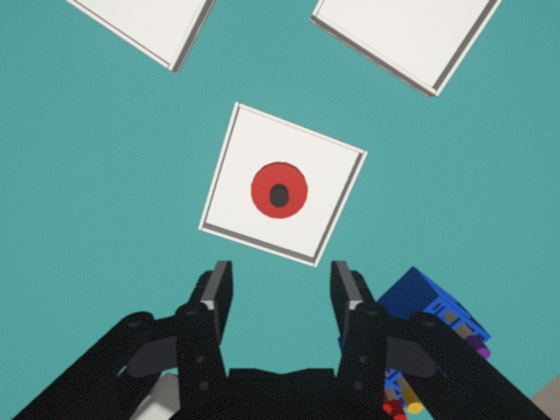

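The cap lies flat (disc top at 14 mm) at (0.466, 0.240), centred in the tray, released. Returning to the light with the tool turned for the tab.

servo_tool(
  commands=[
    [[0.005, -0.025, 0.03], [0, 0, 4], 0.4],
    [[0.014, -0.07, 0.055], [0, 0, 8], 0.4],
    [[0.022, -0.115, 0.055], [0, 0, 13], 0.4],
    [[0.03, -0.16, 0.055], [0, 0, 18], 0.4],
    [[0.04, -0.205, 0.055], [0, 0, 23], 0.4],
    [[0.05, -0.25, 0.055], [0, 0, 28], 0.4],
    [[0.06, -0.295, 0.055], [0, 0, 33], 0.4],
    [[0.067, -0.335, 0.055], [0, 0, 37], 0.4],
    [[0.073, -0.365, 0.055], [0, 0, 40], 0.4],
    [[0.073, -0.376, 0.055], [0, 0, 40], 0.4],
    [[0.073, -0.376, 0.055], [0, 0, 40], 0.4],
    [[0.073, -0.376, 0.055], [0, 0, 40], 0.4],
  ],
)

```text
clock: 13.85
eef_pos: [0.5392, -0.1349, 0.2052]
orientation: [-0.001, 0.159, 0.987, 0.0]
contact_force: [0.1, 0.6, -0.3]
width: 0.0511
```

```bash
cat > see.py <<'E'
from h import *
import sys
n=sys.argv[1]; o=get_obs(); p,d=snapshot('wrist'); save(n,p); np.savez(n,p=p,d=d); P=pts('wrist',d,o)
q=o['orientation']; print(o['clock'],o['eef_pos'].round(4),'yaw',np.degrees(2*np.arctan2(q[2],q[1])).round(1),o['width'],o['contact_force'].round(1),o['qpos'].round(2))
hsv=cv2.cvtColor(p,cv2.COLOR_RGB2HSV); H,S,V=hsv[...,0],hsv[...,1],hsv[...,2]
for nm,m,z in [('or',(S>130)&(V>60)&(H>=5)&(H<18),.11),('silver',(S<40)&(V>60)&(P[...,2]>.103)&(P[...,2]<.114)&(np.hypot(P[...,0]-.539,P[...,1]+.1355)<.035),.108),('flange',(V<90)&(S<90)&(P[...,2]>.094)&(P[...,2]<.103)&(np.hypot(P[...,0]-.539,P[...,1]+.1355)<.04),.0995)]:
    k,l,s,ce=cv2.connectedComponentsWithStats(m.astype(np.uint8))
    for i in range(1,k):
        if s[i,4]>40:
            c=max(cv2.findContours((l==i).astype(np.uint8),0,2)[0],key=cv2.contourArea)
            e=cv2.fitEllipse(c)[0] if len(c)>5 else (0,0)
            A=P[l==i]; print(nm,s[i],ce[i].round(1),ray('wrist',*ce[i],z,o).round(4),'ell',ray('wrist',*e,z,o)[:2].round(4),'3d med',np.median(A,0).round(4))
            if nm=='or':
                t=A[A[:,2]>.106]; print(' top pts',len(t),t.mean(0).round(4) if len(t) else '')
E
python3 see.py wrist10
```

```text
13.85 [ 0.5392 -0.1349  0.2052] yaw 161.7 0.0511494599147698 [ 0.1  0.6 -0.3] [-0.25  0.1   0.2   1.67  0.    0.07]
or [ 57 185  46  46 630] [ 86.  202.7] [ 0.4822 -0.3082  0.11  ] ell [ 0.4836 -0.3174] 3d med [ 0.4862 -0.3521  0.0479]
 top pts 2 [ 0.4609 -0.1105  0.3779]
or [275 243   9  21 162] [279.3 253.5] [ 0.5882 -0.1542  0.11  ] ell [ 0.5899 -0.1548] 3d med [ 0.5887 -0.1543  0.1091]
 top pts 134 [ 0.5896 -0.1547  0.1112]
silver [ 253  177   55   53 2269] [279.7 203. ] [ 0.5395 -0.1377  0.108 ] ell [ 0.5395 -0.1376] 3d med [ 0.5395 -0.1376  0.1078]
flange [248 169  65  62 757] [280.6 188.1] [ 0.5282 -0.1331  0.0995] ell [ 0.5397 -0.138 ] 3d med [ 0.5232 -0.129   0.0989]
```

View pics/wrist10.png

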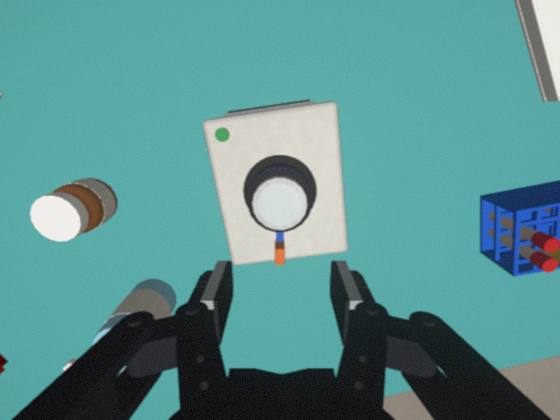

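Wrist view: silver ring centre (280,203), so the axis is at (0.5396, −0.1376). Tab is at (279,253), bearing −18.6°, radius about 53 mm. The tool is aligned radially. Moving over the tab, then straddling it with the jaws at about 26 mm.

servo_tool(
  commands=[
    [[0.02, -0.008, 0], [0, 0, 0], 0.7],
    [[0.04, -0.016, 0], [0, 0, 0], 0.7],
    [[0.0535, -0.0205, 0], [0, 0, 0], 0.7],
    [[0.0535, -0.0205, -0.03], [0, 0, 0], 0.7],
    [[0.0535, -0.0205, -0.06], [0, 0, 0], 0.7],
    [[0.0535, -0.0205, -0.08], [0, 0, 0], 0.7],
    [[0.0535, -0.0205, -0.08], [0, 0, 0], 0.7],
    [[0.0535, -0.0205, -0.08], [0, 0, 0], 0.7],
  ],
  newtons=20,
)

```text
clock: 14.7
eef_pos: [0.593, -0.1551, 0.1265]
orientation: [0.0, 0.158, 0.987, 0.0]
contact_force: [0.6, 0.2, -0.2]
width: 0.0257
```

```bash
python3 see.py wrist11
```

```text
14.7 [ 0.593  -0.1551  0.1265] yaw 161.8 0.02573716711273744 [ 0.6  0.2 -0.2] [-0.26  0.22  0.19  1.53  0.    0.06]
or [   0  140   44   67 1557] [ 23.5 170.9] [ 0.499  -0.2973  0.11  ] ell [ 0.4998 -0.2992] 3d med [ 0.4942 -0.3513  0.0472]
 top pts 6 [ 0.5145 -0.1308  0.2991]
or [276 216  13  30 355] [282.  231.6] [ 0.5896 -0.1547  0.11  ] ell [ 0.5904 -0.155 ] 3d med [ 0.59   -0.1548  0.1093]
 top pts 319 [ 0.5907 -0.1551  0.1099]
silver [ 242  112   82   82 5213] [282.6 152.7] [ 0.5396 -0.1379  0.108 ] ell [ 0.5396 -0.1379] 3d med [ 0.5396 -0.1379  0.1078]
flange [ 235  102   96   96 1784] [282.8 139.9] [ 0.533  -0.1356  0.0995] ell [ 0.5387 -0.1377] 3d med [ 0.5281 -0.133   0.0989]
```

View pics/wrist11.png

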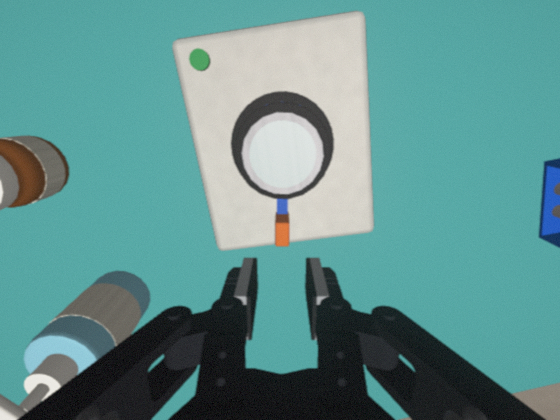

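All consistent: tab (282,232) at r = 53.9 mm, bearing −18.6°, on the jaw midline. Descending around it.

servo_tool(
  commands=[
    [[0, 0, -0.02], [0, 0, 0], 0.7],
    [[0, 0, -0.035], [0, 0, 0], 0.7],
    [[0, 0, -0.048], [0, 0, 0], 0.7],
    [[0, 0, -0.06], [0, 0, 0], 0.7],
    [[0, 0, -0.07], [0, 0, 0], 0.7],
    [[0, 0, -0.07], [0, 0, 0], 0.7],
    [[0, 0, -0.07], [0, 0, 0], 0.7],
  ],
)

```text
clock: 15.45
eef_pos: [0.593, -0.1563, 0.0558]
orientation: [-0.0, 0.159, 0.987, 0.0]
contact_force: [-0.3, 0.2, 0.5]
width: 0.0258
```

```bash
python3 see.py wrist12; python3 - <<'E'
from h import *
q=get_obs(); e=q['eef_pos']; C=np.array([.5396,-.1379]); r=0.056
# arc shifts from a jaw centre at bearing -18.4 to given bearings
t0=np.arctan2(e[1]-C[1],e[0]-C[0]); print(np.degrees(t0),np.hypot(*(e[:2]-C)))
for k in range(0,90,4):
    t=t0+np.radians(k); print(k,(C+r*np.array([np.cos(t),np.sin(t)])-e[:2]).round(4))
E
```

```text
15.45 [ 0.593  -0.1563  0.0558] yaw 161.7 0.025793337758765193 [-0.3  0.2  0.5] [-0.26  0.23  0.06  1.4   0.    0.06]
or [  0 169   9  37 114] [  4.1 187. ] [ 0.508  -0.2473  0.11  ] ell [ 0.5078 -0.2476] 3d med [ 0.502  -0.3481  0.0061]
 top pts 0 
or [275 261  20  49 936] [284.4 285.6] [ 0.587 -0.154  0.11 ] ell [ 0.588  -0.1544] 3d med [ 0.5874 -0.1545  0.1091]
 top pts 706 [ 0.5903 -0.1551  0.1095]
silver [  223   113   126   124 12090] [285.7 174.1] [ 0.5389 -0.1378  0.108 ] ell [ 0.539  -0.1378] 3d med [ 0.539  -0.1378  0.1078]
flange [ 214   97  144  143 3725] [284.5 147.2] [ 0.5296 -0.1352  0.0995] ell [ 0.538  -0.1376] 3d med [ 0.5239 -0.1327  0.0989]
-18.977053181507173 0.05674675580519623
0 [-0.0007  0.0002]
4 [0.0004 0.004 ]
8 [0.0013 0.0078]
12 [0.0019 0.0117]
16 [0.0023 0.0155]
20 [0.0023 0.0195]
24 [0.0021 0.0234]
28 [0.0016 0.0272]
32 [0.0009 0.0311]
36 [-0.0001  0.0348]
40 [-0.0014  0.0385]
44 [-0.0029  0.0421]
48 [-0.0047  0.0456]
52 [-0.0067  0.049 ]
56 [-0.009   0.0522]
60 [-0.0114  0.0552]
64 [-0.0141  0.0581]
68 [-0.0169  0.0607]
72 [-0.02    0.0632]
76 [-0.0232  0.0654]
80 [-0.0265  0.0674]
84 [-0.03    0.0692]
88 [-0.0336  0.0707]
```

View pics/wrist12.png

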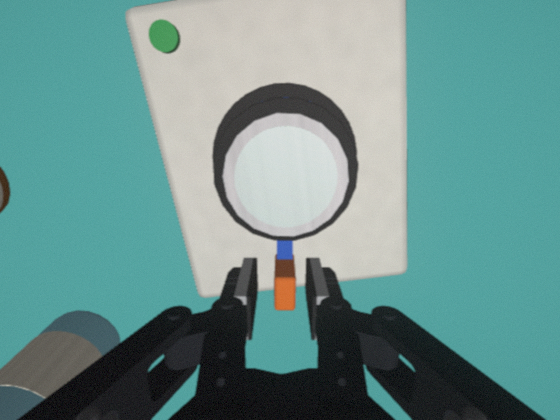

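Tab (285,285) is between the pads with about 8 mm clearance each side. Turning along the arc, well short of the earliest possible stop (tool angle about 57°).

servo_tool(
  commands=[
    [[0.0004, 0.004, 0], [0, 0, 4], 0.7],
    [[0.0013, 0.0078, 0], [0, 0, 8], 0.7],
    [[0.0019, 0.0117, 0], [0, 0, 12], 0.7],
    [[0.0023, 0.0155, 0], [0, 0, 16], 0.7],
    [[0.0023, 0.0195, 0], [0, 0, 20], 0.7],
    [[0.0021, 0.0234, 0], [0, 0, 24], 0.7],
    [[0.0016, 0.0272, 0], [0, 0, 28], 0.7],
    [[0.0009, 0.0311, 0], [0, 0, 32], 0.7],
    [[-0.0001, 0.0348, 0], [0, 0, 36], 0.7],
    [[-0.0014, 0.0385, 0], [0, 0, 40], 0.7],
    [[-0.0029, 0.0421, 0], [0, 0, 44], 0.7],
    [[-0.0029, 0.0421, 0], [0, 0, 44], 0.7],
  ],
)

```text
clock: 16.7
eef_pos: [0.5908, -0.1142, 0.0566]
orientation: [0.001, -0.223, 0.975, -0.0]
contact_force: [2.0, -0.5, 0.9]
width: 0.0259
```

```bash
cat > f.py <<'E'
from h import *
C=np.array([.5396,-.1379]); o=get_obs(); e=o['eef_pos']; q=o['orientation']
t=np.arctan2(e[1]-C[1],e[0]-C[0]); r=np.array([np.cos(t),np.sin(t)]); tn=np.array([-r[1],r[0]]); F=o['contact_force']
print('t',o['clock'],'bearing',np.degrees(t).round(2),'turned',(np.degrees(t)+18.98).round(2),'r',np.hypot(*(e[:2]-C)).round(4),'yaw',(np.degrees(2*np.arctan2(q[2],q[1]))%360).round(1),'Ftan',(F[:2]@tn).round(2),'Frad',(F[:2]@r).round(2),'Fz',F[2].round(2),'Mz',o['ft_torque'][2].round(3),'w',round(o['width'],4))
for k in (2,4,6,8,10,12,14): a=t+np.radians(k); print(k,(C+.056*np.array([np.cos(a),np.sin(a)])-e[:2]).round(4))
E
python3 f.py; python3 see.py wrist13
```

```text
t 16.7 bearing 24.84 turned 43.82 r 0.0564 yaw 205.8 Ftan -1.33 Frad 1.58 Fz 0.93 Mz 0.028 w 0.0259
2 [-0.0013  0.0016]
4 [-0.0022  0.0033]
6 [-0.0031  0.005 ]
8 [-0.0042  0.0067]
10 [-0.0053  0.0083]
12 [-0.0064  0.0099]
14 [-0.0076  0.0114]
16.7 [ 0.5908 -0.1142  0.0566] yaw 205.8 0.025874599504281393 [ 2.  -0.5  0.9] [-0.19  0.2   0.02  1.39 -0.   -0.64]
or [254 259  25  51 976] [267.  284.8] [ 0.5874 -0.1245  0.11  ] ell [ 0.5885 -0.1241] 3d med [ 0.5882 -0.1239  0.1089]
 top pts 720 [ 0.5907 -0.1233  0.1096]
silver [  222   114   125   123 11907] [284.6 175.4] [ 0.5389 -0.1393  0.108 ] ell [ 0.5389 -0.1393] 3d med [ 0.5389 -0.1393  0.1078]
flange [ 213   98  143  143 3695] [283.9 148.3] [ 0.5301 -0.1438  0.0995] ell [ 0.5381 -0.1398] 3d med [ 0.5245 -0.1473  0.0989]
```

View pics/wrist13.png

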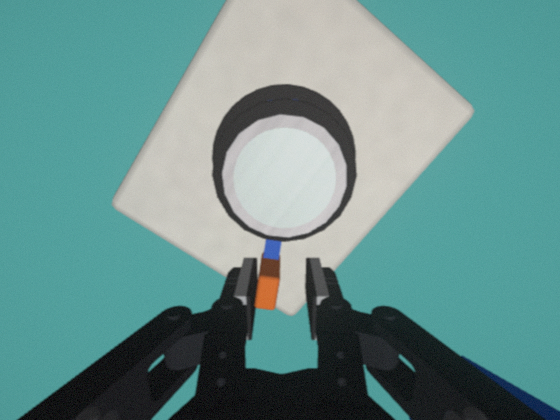

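The tab (267,285) is being pushed by the clockwise-side pad. It has turned about 35°, with the tool at 43.8°. Another 9°, then 2° feeling steps.

servo_tool(
  commands=[
    [[-0.0016, 0.0025, 0], [0, 0, 3], 0.7],
    [[-0.0031, 0.005, 0], [0, 0, 6], 0.7],
    [[-0.0047, 0.0075, 0], [0, 0, 9], 0.7],
    [[-0.0047, 0.0075, 0], [0, 0, 9], 0.7],
  ],
)

```text
clock: 17.15
eef_pos: [0.586, -0.1067, 0.0564]
orientation: [0.001, -0.298, 0.955, -0.0]
contact_force: [3.0, -1.1, 1.3]
width: 0.0256
```

```bash
python3 f.py
```

```text
t 17.15 bearing 33.89 turned 52.87 r 0.0559 yaw 214.7 Ftan -2.56 Frad 1.88 Fz 1.26 Mz 0.025 w 0.0256
2 [-0.0011  0.0016]
4 [-0.0022  0.0032]
6 [-0.0035  0.0047]
8 [-0.0047  0.0062]
10 [-0.0061  0.0076]
12 [-0.0074  0.009 ]
14 [-0.0089  0.0104]
```

servo_tool(
  commands=[
    [[-0.0006, 0.0008, 0], [0, 0, 1], 0.7],
    [[-0.0012, 0.0016, 0], [0, 0, 2], 0.7],
    [[-0.0017, 0.0024, 0], [0, 0, 3], 0.7],
    [[-0.0017, 0.0024, 0], [0, 0, 3], 0.7],
  ],
)

```text
clock: 17.55
eef_pos: [0.5837, -0.1043, 0.0558]
orientation: [-0.0, -0.324, 0.946, -0.0]
contact_force: [1.9, -2.0, 1.9]
width: 0.0257
```

servo_tool(
  commands=[
    [[-0.0006, 0.0008, 0], [0, 0, 1], 0.7],
    [[-0.0012, 0.0015, 0], [0, 0, 2], 0.7],
    [[-0.0012, 0.0015, 0], [0, 0, 2], 0.7],
  ],
)

```text
clock: 17.85
eef_pos: [0.5824, -0.1027, 0.0557]
orientation: [-0.0, -0.34, 0.94, 0.0]
contact_force: [2.4, -0.5, 0.9]
width: 0.0255
```

servo_tool(
  commands=[
    [[-0.0006, 0.0008, 0], [0, 0, 1], 0.7],
    [[-0.0012, 0.0015, 0], [0, 0, 2], 0.7],
    [[-0.0012, 0.0015, 0], [0, 0, 2], 0.7],
  ],
)

```text
clock: 18.15
eef_pos: [0.5811, -0.1011, 0.0556]
orientation: [-0.0, -0.357, 0.934, 0.0]
contact_force: [1.2, -2.5, 0.6]
width: 0.0258
```

```bash
python3 f.py | head -2
```

```text
t 18.15 bearing 41.5 turned 60.48 r 0.0555 yaw 221.8 Ftan -2.71 Frad -0.74 Fz 0.59 Mz 0.016 w 0.0258
2 [-0.0009  0.0018]
```

servo_tool(
  commands=[
    [[-0.0006, 0.0008, 0], [0, 0, 1], 0.7],
    [[-0.0012, 0.0016, 0], [0, 0, 2], 0.7],
    [[-0.0012, 0.0016, 0], [0, 0, 2], 0.7],
  ],
)

```text
clock: 18.45
eef_pos: [0.5799, -0.0996, 0.0556]
orientation: [-0.0, -0.373, 0.928, 0.0]
contact_force: [0.5, -1.9, 0.4]
width: 0.0255
```

```bash
python3 f.py | head -2
```

```text
t 18.45 bearing 43.55 turned 62.53 r 0.0556 yaw 223.8 Ftan -1.77 Frad -0.96 Fz 0.39 Mz -0.029 w 0.0255
2 [-0.0011  0.0017]
```

servo_tool(
  commands=[
    [[-0.0006, 0.0008, 0], [0, 0, 1], 0.7],
    [[-0.0012, 0.0015, 0], [0, 0, 2], 0.7],
    [[-0.0012, 0.0015, 0], [0, 0, 2], 0.7],
  ],
)

```text
clock: 18.75
eef_pos: [0.5787, -0.0981, 0.0555]
orientation: [-0.0, -0.389, 0.921, 0.0]
contact_force: [0.2, -2.5, -0.0]
width: 0.0256
```

```bash
python3 f.py | head -2
```

```text
t 18.75 bearing 45.55 turned 64.53 r 0.0558 yaw 225.8 Ftan -1.91 Frad -1.68 Fz -0.03 Mz -0.005 w 0.0256
2 [-0.0013  0.0015]
```

servo_tool(
  commands=[
    [[-0.0007, 0.0007, 0], [0, 0, 1], 0.7],
    [[-0.0014, 0.0014, 0], [0, 0, 2], 0.7],
    [[-0.0014, 0.0014, 0], [0, 0, 2], 0.7],
  ],
)

```text
clock: 19.05
eef_pos: [0.5773, -0.0966, 0.0556]
orientation: [-0.0, -0.405, 0.914, 0.0]
contact_force: [1.1, -1.8, 0.9]
width: 0.0254
```

```bash
python3 f.py | head -2
```

```text
t 19.05 bearing 47.55 turned 66.53 r 0.0559 yaw 227.8 Ftan -2.05 Frad -0.59 Fz 0.86 Mz 0.02 w 0.0254
2 [-0.0014  0.0014]
```

servo_tool(
  commands=[
    [[-0.0007, 0.0007, 0], [0, 0, 1], 0.7],
    [[-0.0014, 0.0013, 0], [0, 0, 2], 0.7],
    [[-0.0014, 0.0013, 0], [0, 0, 2], 0.7],
  ],
)

```text
clock: 19.35
eef_pos: [0.5761, -0.0955, 0.0557]
orientation: [-0.0, -0.421, 0.907, -0.0]
contact_force: [0.9, -3.1, -1.3]
width: 0.0259
```

```bash
python3 f.py | head -2
```

```text
t 19.35 bearing 49.32 turned 68.3 r 0.056 yaw 229.8 Ftan -2.69 Frad -1.78 Fz -1.3 Mz -0.048 w 0.0259
2 [-0.0015  0.0013]
```

servo_tool(
  commands=[
    [[-0.0007, 0.0006, 0], [0, 0, 1], 0.7],
    [[-0.0015, 0.0013, 0], [0, 0, 2], 0.7],
    [[-0.0015, 0.0013, 0], [0, 0, 2], 0.7],
  ],
)

```text
clock: 19.65
eef_pos: [0.5748, -0.0945, 0.0557]
orientation: [0.0, -0.437, 0.9, -0.001]
contact_force: [2.7, -5.0, -2.4]
width: 0.0258
```

```bash
python3 f.py | head -2
```

```text
t 19.65 bearing 50.9 turned 69.88 r 0.0559 yaw 231.8 Ftan -5.3 Frad -2.17 Fz -2.38 Mz -0.037 w 0.0258
2 [-0.0015  0.0013]
```

Resistance has jumped to 5.3 N from a steady 2 N, and the tool lags its command: the stop is starting. A half-millimetre step to confirm.

servo_tool(
  commands=[
    [[-0.0004, 0.0003, 0], [0, 0, 0.5], 0.7],
    [[-0.0004, 0.0003, 0], [0, 0, 0.5], 0.7],
  ],
)

```text
clock: 19.85
eef_pos: [0.5746, -0.0944, 0.0557]
orientation: [0.0, -0.441, 0.898, -0.001]
contact_force: [3.4, -5.4, -2.5]
width: 0.0255
```

```bash
python3 f.py | head -1; python3 see.py wrist14
```

```text
t 19.85 bearing 51.19 turned 70.17 r 0.0558 yaw 232.3 Ftan -6.03 Frad -2.02 Fz -2.48 Mz -0.086 w 0.0255
19.85 [ 0.5746 -0.0944  0.0557] yaw 232.3 0.02547323422800346 [ 3.4 -5.4 -2.5] [-0.16  0.16 -0.03  1.39 -0.   -1.07]
or [253 261  25  51 989] [266.1 286.9] [ 0.5762 -0.1052  0.11  ] ell [ 0.5767 -0.1047] 3d med [ 0.5767 -0.1044  0.109 ]
 top pts 726 [ 0.5786 -0.1026  0.1097]
silver [  222   116   125   124 12002] [283.5 177.3] [ 0.5394 -0.1401  0.108 ] ell [ 0.5394 -0.1401] 3d med [ 0.5395 -0.14    0.1078]
flange [ 212  101  143  142 3721] [283.3 149.6] [ 0.5333 -0.148   0.0995] ell [ 0.5389 -0.1408] 3d med [ 0.5286 -0.1533  0.0989]
```

View pics/wrist14.png

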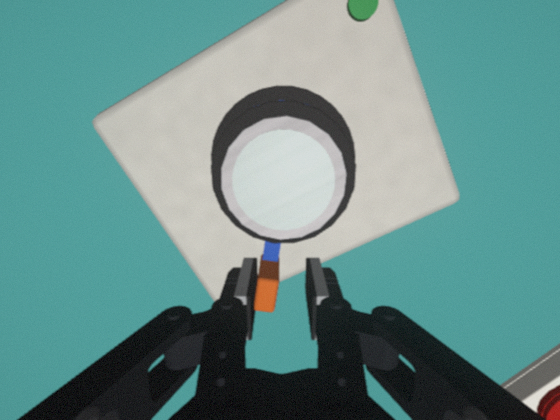

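Force rose to 6 N at about 3 N/mm. The tab is at bearing about 44°, turned about 1.09 rad, inside the 0.85–1.35 range, so this is the open stop. Backing the pads off to centre on the tab before lifting.

servo_tool(
  commands=[
    [[0.0008, -0.0007, 0], [0, 0, -1], 0.7],
    [[0.0022, -0.002, 0], [0, 0, -3], 0.7],
    [[0.004, -0.0037, 0], [0, 0, -5.5], 0.7],
    [[0.0055, -0.005, 0], [0, 0, -7.5], 0.7],
    [[0.0055, -0.005, 0], [0, 0, -7.5], 0.7],
    [[0.0055, -0.005, 0], [0, 0, -7.5], 0.7],
  ],
)

```text
clock: 20.5
eef_pos: [0.5795, -0.0985, 0.0556]
orientation: [-0.0, -0.381, 0.924, 0.0]
contact_force: [-1.1, 0.3, 0.4]
width: 0.0257
```

```bash
python3 f.py | head -1; python3 see.py wrist15
```

```text
t 20.5 bearing 44.63 turned 63.61 r 0.0561 yaw 224.8 Ftan 0.96 Frad -0.56 Fz 0.4 Mz -0.018 w 0.0257
20.5 [ 0.5795 -0.0985  0.0556] yaw 224.8 0.025702098261107625 [-1.1  0.3  0.4] [-0.17  0.17 -0.01  1.39  0.   -0.95]
or [263 262  22  50 937] [273.9 287.1] [ 0.5775 -0.1069  0.11  ] ell [ 0.5783 -0.1063] 3d med [ 0.5779 -0.1063  0.109 ]
 top pts 698 [ 0.5802 -0.1044  0.1095]
silver [  219   115   126   124 12048] [282.1 176.7] [ 0.5392 -0.1398  0.108 ] ell [ 0.5392 -0.1398] 3d med [ 0.5393 -0.1398  0.1078]
flange [ 210   99  144  144 3735] [282.  149.1] [ 0.5322 -0.1469  0.0995] ell [ 0.5386 -0.1406] 3d med [ 0.5269 -0.1518  0.0989]
```

View pics/wrist15.png

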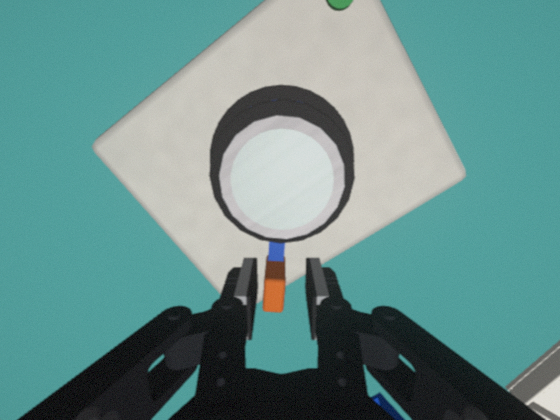

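Released: the ring sprang back about 1–2.5° to around 40.8°, near where I felt the stop begin. To be sure of the rest position I'll touch again softly and back off slowly, so it doesn't rebound.

servo_tool(
  commands=[
    [[-0.0012, 0.0011, 0], [0, 0, 1.7], 0.7],
    [[-0.0024, 0.0022, 0], [0, 0, 3.3], 0.7],
    [[-0.0034, 0.0031, 0], [0, 0, 4.7], 0.7],
    [[-0.0036, 0.0032, 0], [0, 0, 5], 0.7],
    [[-0.0036, 0.0032, 0], [0, 0, 5], 0.7],
  ],
)

```text
clock: 21.05
eef_pos: [0.5762, -0.0958, 0.0557]
orientation: [0.0, -0.421, 0.907, -0.0]
contact_force: [1.4, -2.7, -0.4]
width: 0.0251
```

```bash
python3 f.py | head -1; python3 see.py wrist16 | grep -A1 -E "or|silver"
```

```text
t 21.05 bearing 49.0 turned 67.98 r 0.0558 yaw 229.8 Ftan -2.88 Frad -1.13 Fz -0.36 Mz -0.005 w 0.0251
or [254 261  25  51 982] [266.6 287.3] [ 0.5774 -0.1063  0.11  ] ell [ 0.5776 -0.1061] 3d med [ 0.5778 -0.1054  0.109 ]
 top pts 728 [ 0.5797 -0.104   0.1098]
silver [  221   116   125   124 11988] [283.  177.3] [ 0.5393 -0.14    0.108 ] ell [ 0.5393 -0.14  ] 3d med [ 0.5393 -0.14    0.1078]
flange [ 211  100  143  143 3704] [282.6 149.6] [ 0.533  -0.1477  0.0995] ell [ 0.5388 -0.1407] 3d med [ 0.528  -0.1529  0.0989]
```

servo_tool(
  commands=[
    [[-0.0004, 0.0003, 0], [0, 0, 0.5], 0.7],
    [[-0.0007, 0.0006, 0], [0, 0, 1], 0.7],
    [[-0.0011, 0.0009, 0], [0, 0, 1.5], 0.7],
    [[-0.0011, 0.0009, 0], [0, 0, 1.5], 0.7],
    [[-0.0011, 0.0009, 0], [0, 0, 1.5], 0.7],
  ],
)

```text
clock: 21.6
eef_pos: [0.5752, -0.0949, 0.0558]
orientation: [0.0, -0.432, 0.902, -0.0]
contact_force: [3.8, -3.9, -1.1]
width: 0.0254
```

```bash
python3 f.py | head -1
```

```text
t 21.6 bearing 50.41 turned 69.39 r 0.0558 yaw 231.2 Ftan -5.41 Frad -0.61 Fz -1.12 Mz -0.062 w 0.0254
```

The stop is felt again at the same place (5.4 N at 50.4°). Retreating slowly.

servo_tool(
  commands=[
    [[0.0002, -0.0001, 0], [0, 0, -0.2], 0.7],
    [[0.0003, -0.0003, 0], [0, 0, -0.4], 0.7],
    [[0.0005, -0.0004, 0], [0, 0, -0.6], 0.7],
    [[0.0006, -0.0005, 0], [0, 0, -0.8], 0.7],
    [[0.0008, -0.0006, 0], [0, 0, -1], 0.7],
    [[0.0009, -0.0008, 0], [0, 0, -1.2], 0.7],
    [[0.0011, -0.0009, 0], [0, 0, -1.4], 0.7],
    [[0.0012, -0.001, 0], [0, 0, -1.6], 0.7],
    [[0.0014, -0.0011, 0], [0, 0, -1.8], 0.7],
    [[0.0015, -0.0013, 0], [0, 0, -2], 0.7],
    [[0.0018, -0.0015, 0], [0, 0, -2.5], 0.7],
    [[0.0022, -0.0019, 0], [0, 0, -3], 0.7],
  ],
)

```text
clock: 22.8
eef_pos: [0.577, -0.0964, 0.0556]
orientation: [-0.0, -0.408, 0.913, 0.0]
contact_force: [0.8, 0.7, -0.2]
width: 0.0255
```

servo_tool(
  commands=[
    [[0.0012, -0.0011, 0], [0, 0, -1.5], 0.7],
    [[0.0025, -0.0023, 0], [0, 0, -3], 0.7],
    [[0.0033, -0.003, 0], [0, 0, -4.2], 0.7],
    [[0.0033, -0.003, 0], [0, 0, -4.2], 0.7],
    [[0.0033, -0.003, 0], [0, 0, -4.2], 0.7],
  ],
)

```text
clock: 23.3
eef_pos: [0.5804, -0.0997, 0.0556]
orientation: [-0.0, -0.375, 0.927, 0.0]
contact_force: [-0.6, 0.5, -0.4]
width: 0.0256
```

```bash
python3 f.py | head -1;  python3 see.py wrist17 | grep -A1 -E "or|silver"
```

```text
t 23.3 bearing 43.11 turned 62.09 r 0.0559 yaw 224.0 Ftan 0.78 Frad -0.04 Fz -0.43 Mz -0.017 w 0.0256
or [266 262  22  50 935] [276.9 287.4] [ 0.5775 -0.1069  0.11  ] ell [ 0.5789 -0.1057] 3d med [ 0.5779 -0.1062  0.109 ]
 top pts 696 [ 0.58   -0.1047  0.11  ]
silver [  221   116   126   123 12035] [283.8 177. ] [ 0.5392 -0.1399  0.108 ] ell [ 0.5392 -0.1398] 3d med [ 0.5392 -0.1399  0.1078]
flange [ 212   99  144  144 3715] [283.  149.3] [ 0.5322 -0.1471  0.0995] ell [ 0.5386 -0.1406] 3d med [ 0.5271 -0.152   0.0989]
```

View pics/wrist17.png

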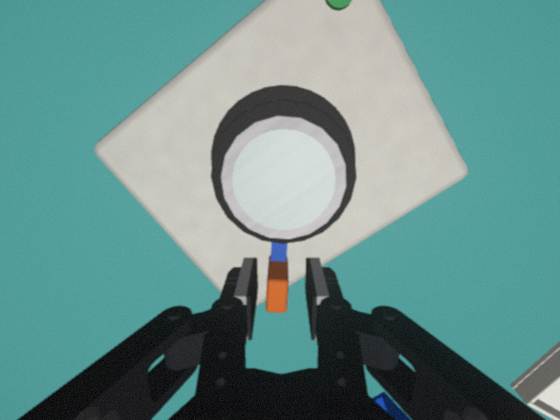

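The ring rests at the same 40.8° after a slow retreat, which is reproducible, and the tab (277,287) is clear of both pads. Lifting straight up.

servo_tool(
  commands=[
    [[0, 0, 0.01], [0, 0, 0], 0.7],
    [[0, 0, 0.025], [0, 0, 0], 0.7],
    [[0, 0, 0.045], [0, 0, 0], 0.7],
    [[0, 0, 0.075], [0, 0, 0], 0.7],
    [[0, 0, 0.11], [0, 0, 0], 0.7],
    [[0, 0, 0.15], [0, 0, 0], 0.7],
    [[0, 0, 0.17], [0, 0, 0], 0.7],
    [[0, 0, 0.17], [0, 0, 0], 0.7],
    [[0, 0, 0.17], [0, 0, 0], 0.7],
    [[0, 0, 0.17], [0, 0, 0], 0.7],
  ],
)

```text
clock: 24.35
eef_pos: [0.5802, -0.0996, 0.2249]
orientation: [-0.001, -0.375, 0.927, 0.0]
contact_force: [0.4, -0.4, -0.7]
width: 0.0258
```

```bash
python3 see.py wrist18; python3 - <<'E'
from h import *
p,d=snapshot('scene'); save('scene5',p)
E
```

```text
24.35 [ 0.5802 -0.0996  0.2249] yaw 224.0 0.025832812817057498 [ 0.4 -0.4 -0.7] [-0.17  0.2   0.34  1.72  0.   -0.94]
or [275 185   9  20 154] [278.8 194.5] [ 0.5799 -0.1046  0.11  ] ell [ 0.5801 -0.1046] 3d med [ 0.5801 -0.1045  0.1092]
 top pts 140 [ 0.5807 -0.1039  0.1093]
silver [ 255  112   55   56 2380] [282.1 139.9] [ 0.5399 -0.1388  0.108 ] ell [ 0.5398 -0.1388] 3d med [ 0.5399 -0.1388  0.1078]
flange [250 105  65  67 887] [283.3 135. ] [ 0.5364 -0.1406  0.0995] ell [ 0.5396 -0.1391] 3d med [ 0.5332 -0.1424  0.099 ]
```

View pics/wrist18.png

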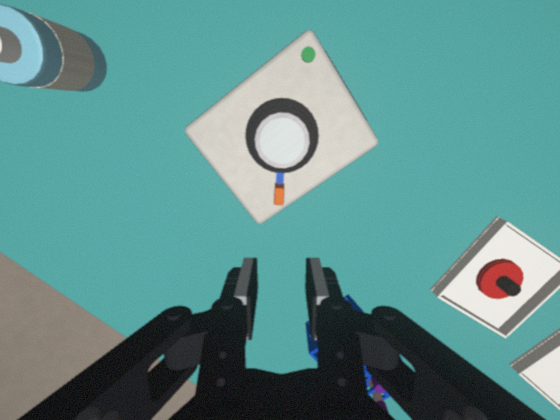

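View pics/scene5.png

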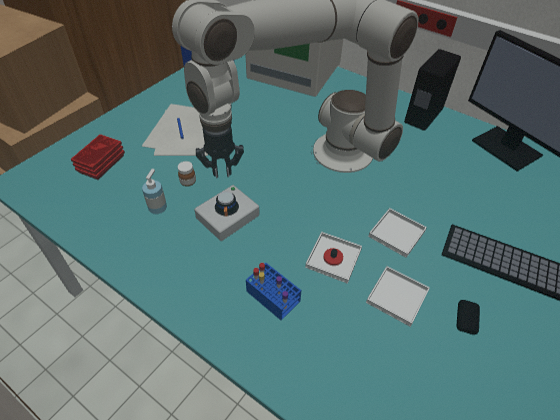

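The tab has stayed at bearing about 40° (wrist (279,195)). The cap stands knob up in the tray (scene (333,257)), the bystanders are where they were, and the arm is clear. Handing in.

```bash
python3 - <<'E'
from h import *
print(close_job()); o=get_obs(); print(o['clock'],o['contact_force'])
E
```

```text
the job is handed in; nothing more can be done
None
the job is handed in; nothing more can be done
```

The cap is in the tray and the iris ring is at its open stop. I handed the job in at about 24 s on the clock; no verdict is reported.

- **Cap:** I lifted it off by the knob and set it knob up in the rightmost tray, touching down at about 3.5 N. After release it lay flat at (0.466, 0.240), within a few millimetres of the tray's centre.
- **Iris ring:** I pushed the orange tab anticlockwise through about 1.05 rad. Resistance was a steady 2 N, then rose at roughly 3 N/mm to a 6 N peak. A second soft touch found the stop in the same place.
- **Final checks:** After backing off, the ring rested at a bearing of 40–41°, right where the stop began to be felt. Nothing was touching the gripper. In the scene picture the rack, pump and jar looked unmoved; I judged this by eye and did not measure it.

**Failed or disagreed:**
- **First grasp:** It closed on nothing, because the real fingertips sit about 33 mm above the reported tool point. I measured this with both cameras and corrected for it.
- **Ring position:** It settled about 1–2.5° back from the furthest point I pushed it to, and my bearing measurements are only good to about 1°. So I'm judging it within 0.05 rad of the stop from feel plus the cameras; there was no direct reading of the ring's angle.

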